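# Stir the beads in the bowl under the bench magnifier

## Robot

A 6-joint arm with a two-finger parallel gripper is mounted at the origin on the work surface. World frame = base frame: x ahead of the robot, y to its left, z up, the work surface at z = 0. Lengths are in m, angles in rad, forces in N, time in s.
With the tool pointing down it reaches from about 0.375 to 0.9 m from the base axis. Payload 3.1 kg.
Tool frame: the origin (TCP) lies at the very end of the fingers, on their centre line; the grasp point (between the pads) lies 19 mm behind it; z points along the fingers, y is the line along which they close (so a half turn about z gives the same grasp; the last joint's range is limited). The gripper opens to 85 mm and grips with 20 to 120 N. Pads are 22 mm wide; open, the fingers measure 114 mm over their backs; the gripper's body (76 mm by 85 mm) begins 54 mm behind the grasp point. The pads swing forward as they close: fully open they stand 13 mm farther back than shut.
Start: joints at [-1.355, 0.527, 1.433, -0, 1.181, -0.178], TCP at [0.24, -0.577, 0.231] pointing down, gripper open.
Joint ranges: [-3.08, 3.08], [-0.75, 2.2], [0.22, 2.44], [-1.43, 4.57], [0, 2.65], [-2.85, 2.85]. Speed limits (rad/s): [2.79, 2.79, 3.14, 3.14, 3.14, 3.14].

## Interface

Orientations are given as a unit quaternion [x, y, z, w].
In Python, from station import manip, vision gives the robot as it stands.
- The arm moves only by the tool drive_tool, never from a script. Its argument "deltas" is a list that holds one entry, the list of rows, each a list of 4 numbers: the shift along the tool's x, y, z in mm, then the turn about the tool's z in rad. A call has 1 to 5 rows; each row is the pose to reach, as a shift and turn from the pose commanded when the call began, along the tool's axes at that moment; what a row does not reach only later rows make up. A row lasts 1/12 s, in which the tool goes at most 41.7 mm and 7.16 degrees, less where a joint would pass 70% of its speed; a pose out of reach is approached as far as the arm can. A call with a gripper value outside its range is refused whole. "jaw" is the finger opening in mm, from 0 to 85.4, set as the call begins (left out, the last holds). The fingers move at their own pace and stop on an object; "force" is the grip in N (left out, the last holds). Time passes only in rows, so rows that repeat a pose let the fingers close. It gives the time, the measured TCP pose, the force, the opening and the grip force at its end, in the units of the state.
- manip.sense(): the state, without advancing time (a new reading comes with each control period).
- vision.snapshot(name): name is "scene" or "top"; returns the picture (480x640x3 uint8, red, green, blue); there is no depth.
- vision.camera_model(name): a dict with "camera_matrix" (3x3 intrinsics, pixels), "rvec" (rotation vector, rad) and "tvec" (3), from world to camera coordinates, as OpenCV has them. Camera axes: x right, y down, z forward; pixel columns grow to the right and rows downward; lengths in m; the calibration is good to about 2 mm. A picture is of the moment at which its call begins. camera_model takes no time and is no camera call.
- manip.sign_off(): hands the job in; it is judged then, once.
The state is a dict: "t": time; "q": joint angles; "qd": joint speeds; "tau": joint torques, N m; "tcp_pos": TCP position; "tool_rot": TCP orientation; "force": force on the tool from outside, world axes, zero at the start; "ft_torque": the same for the moment, N m; "finger_gap": opening from 0.0 (shut) to 1.0 (fully open); "gripper_force": force on a finger pad.
Only numpy, scipy, OpenCV 4.12 (cv2) and the standard library are available. Lean on these libraries where they do the work, as an engineer would, in place of code of your own. Each camera call takes 0.05 s, during which the arm holds its last target. There are 200 camera calls.

## Task

Swing the bench magnifier in so that its lens is over the bowl, then take the stirrer from its pot and, with its ball down in the bowl under the lens and well out from the middle, stir the beads two full turns clockwise (seen from above), starting at the bowl's side nearest the robot and ending there, so that the heap is well moved about. Put the stirrer back in its pot, ball down; leave the lens over the bowl, all beads in the bowl and the things around undisturbed.

Things in the scene. Friction and masses are not known exactly. Their poses are not given: they have to be found in the camera images.
- stand: fixed bench magnifier stand: dark disc foot 100 mm across, 18 mm high, with a steel post 22 mm thick up to 260 mm. Origin under the post's axis at table level; its x axis points away from the robot (within 0.2 rad), the bowl's middle lies 160 mm from it along its -x axis, y is to the left
- swing (a joint): swing of the magnifier arm about the vertical post axis (rad), stiff enough to stay where left: 0 = lens over the bowl (arm along the stand's -x), positive = swung out to the left (+y); can go from -0.6 to 1.8, no stop at 0
- lens (a point): middle of the lens underside: clear round lens in a black ring, 122 mm outside diameter, 14 mm thick, underside 263 mm above the table, 160 mm out from the post axis on the swinging arm
- swing_grip (a point): upright round black grip on the swinging arm, 16 mm thick, 65 mm out from the post axis between post and lens; the arm's top is at 276 mm, the grip reaches up to 321 mm; this point lies on its axis at 303 mm. The arm's bar is 18 mm wide
- bowl: fixed round steel bowl, 45 mm high, 188 mm across the rim, 176 mm at the foot, wall 4 mm, inner floor 6 mm above the table (inner radius 84 mm at the floor, 90 mm at the rim). Origin: centre of its underside; its yaw means nothing
- stirrer: steel stirrer: ball foot 26 mm across, shaft 10 mm thick, square black handle 18 x 18 mm from 140 to 225 mm above the ball's centre. Origin: the ball's centre; z runs up the shaft to the handle, x and y are normal to the handle's flat sides. It leans in the pot at the start, top towards the robot and to the right, about 32 degrees from vertical
- pot: fixed grey rectangular tool pot, open at the top: outside 85 mm (its x) by 52 mm (its y), 110 mm high, walls 4 mm, floor 6 mm thick. Origin: centre of its underside; the stirrer's ball rests at its +x end and the shaft on the -x rim
- bottle: bystander: white bottle 60 mm across, 150 mm high, origin under its centre
- screwdriver: bystander: screwdriver lying on the table, origin under it
- bin: bystander: open clear box 130 x 100 x 50 mm, origin under its centre
- bead1: one of nine like blue beads, solid plastic balls 22 mm across, all nine lying in a tight group that fills one side of the bowl from about its middle to near the wall (which side varies; the other side is free); origin: its centre (beads 1 to 3 lie in one row)
- bead2: one of nine like blue beads, solid plastic balls 22 mm across, all nine lying in a tight group that fills one side of the bowl from about its middle to near the wall (which side varies; the other side is free); origin: its centre (beads 1 to 3 lie in one row)
- bead3: one of nine like blue beads, solid plastic balls 22 mm across, all nine lying in a tight group that fills one side of the bowl from about its middle to near the wall (which side varies; the other side is free); origin: its centre (beads 1 to 3 lie in one row)
- bead4: one of nine like blue beads, solid plastic balls 22 mm across, all nine lying in a tight group that fills one side of the bowl from about its middle to near the wall (which side varies; the other side is free); origin: its centre (beads 4 to 6 lie in one row)
- bead5: one of nine like blue beads, solid plastic balls 22 mm across, all nine lying in a tight group that fills one side of the bowl from about its middle to near the wall (which side varies; the other side is free); origin: its centre (beads 4 to 6 lie in one row)
- bead6: one of nine like blue beads, solid plastic balls 22 mm across, all nine lying in a tight group that fills one side of the bowl from about its middle to near the wall (which side varies; the other side is free); origin: its centre (beads 4 to 6 lie in one row)
- bead7: one of nine like blue beads, solid plastic balls 22 mm across, all nine lying in a tight group that fills one side of the bowl from about its middle to near the wall (which side varies; the other side is free); origin: its centre (beads 7 to 9 lie in one row)
- bead8: one of nine like blue beads, solid plastic balls 22 mm across, all nine lying in a tight group that fills one side of the bowl from about its middle to near the wall (which side varies; the other side is free); origin: its centre (beads 7 to 9 lie in one row)
- bead9: one of nine like blue beads, solid plastic balls 22 mm across, all nine lying in a tight group that fills one side of the bowl from about its middle to near the wall (which side varies; the other side is free); origin: its centre (beads 7 to 9 lie in one row)
Things that resemble listed ones, but are neither listed nor needed, are in the scene too. What is shaped like the stirrer but purple is not meant.

How it is judged:
By the outcome, as a careful person would: the job done as asked, in the order asked, and still so for the second after the job is handed in, with the robot touching nothing.
It also fails if it takes over 72 s, if anything falls off the work surface, if the arm or the gripper's body presses on something with over 40 N, if the wrist force passes 120 N, or if a joint passes its speed limit or range.

## Working session

There is one attempt and no reset: what is moved stays moved. The work goes in short steps, Python scripts to look and compute and a tool call to move; the robot and the scene stay as the last step left them, time stands still between calls to the robot, and variables do not carry over. Pictures are saved under pics/ and viewed, at most 10 in all, crops included, and the job is handed in when it is done.

Besides the shell and the picture viewer there is one more tool, called after ">>>" as a command line: name --argument value ..., lists and objects as JSON in quotes. drive_tool: Moves the arm, as the interface text tells. Its arguments: {"type":"object","properties":{"deltas":{"type":"array"},"jaw":{"type":"number"},"force":{"type":"number"}},"required":["deltas"]}

```bash
mkdir -p pics; ls; python3 - <<'E'
from station import manip, vision
import cv2,numpy as np
for n in("scene","top"):
    im=vision.snapshot(n); cv2.imwrite(f"pics/{n}0.png",im[:,:,::-1])
    c=vision.camera_model(n); print(n,np.array(c["camera_matrix"]).tolist(),c["rvec"],c["tvec"])
s=manip.sense(); print(s)
E
```

```text
pics
scene [[581.2136935423371, 0.0, 311.58160230931577], [0.0, 581.2136935423371, 233.59405225998148], [0.0, 0.0, 1.0]] [ 0.19515359 -2.93623049  0.9714767 ] [0.50415488 0.16466634 1.60642037]
top [[576.0778870877447, 0.0, 323.4523506946847], [0.0, 576.0778870877447, 240.66241020551507], [0.0, 0.0, 1.0]] [ 2.16722696 -2.14071907  0.17275068] [-0.02902175  0.5453834   1.50665704]
{'t': 0.1, 'q': array([-1.35551394e+00,  5.28381284e-01,  1.43379156e+00, -2.35930808e-05,
        1.18143463e+00, -1.78524084e-01]), 'qd': array([-0.00028095, -0.0019199 , -0.00216688, -0.00055519,  0.00174348,
       -0.00033069]), 'tau': array([-5.52498847e-06, -4.43303204e+01, -1.78586322e+01, -2.53939797e-04,
        3.91265057e-03, -5.41597231e-06]), 'tcp_pos': array([ 0.2396796 , -0.57649768,  0.230421  ]), 'tool_rot': array([ 9.80675734e-01,  1.95637651e-01, -2.94214847e-05, -1.00703702e-03]), 'force': array([-0.07953319,  0.3889763 , -0.03968401]), 'ft_torque': array([ 0.03056763, -0.0192665 ,  0.03129386]), 'gripper_force': 0.0, 'finger_gap': 1.0037025922020304}
```

View pics/scene0.png

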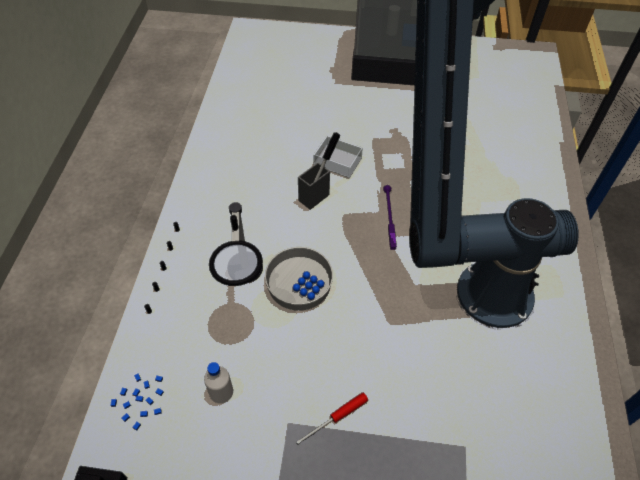

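View pics/top0.png

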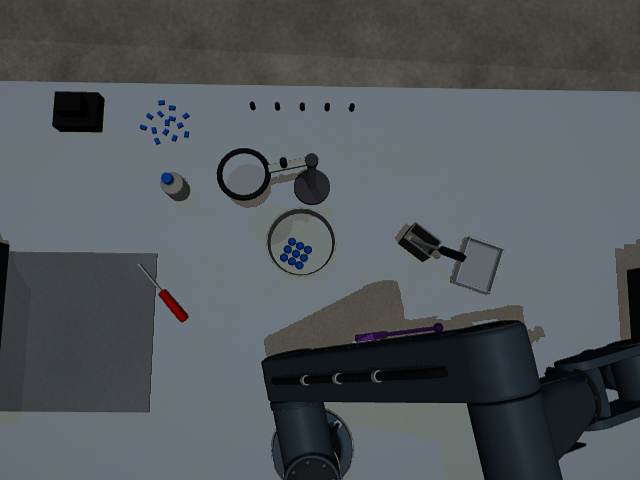

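The scene view shows the lens at (236,263), post (236,208), bowl (298,278), and pot (314,187) with the stirrer handle up to (335,136). In the top view the lens is at (244,174), post top (311,159), swing grip (283,162), bowl (301,242), pot (419,241) and handle (452,253). I'll measure with masks next.

```bash
cat > h.py <<'E'
import cv2,numpy as np
from station import manip,vision
def cam(n):
    c=vision.camera_model(n);R=cv2.Rodrigues(np.array(c["rvec"],float))[0]
    return np.array(c["camera_matrix"]),R,np.array(c["tvec"],float).ravel()
def ray(n,uv):
    K,R,t=cam(n);d=R.T@np.linalg.solve(K,[uv[0],uv[1],1.]);return -R.T@t,d
def plane(n,uv,z):
    o,d=ray(n,uv);return (o+d*(z-o[2])/d[2])
def two(ua,ub):
    a,d=ray("scene",ua);b,e=ray("top",ub)
    s=np.linalg.lstsq(np.c_[d,-e],b-a,rcond=None)[0];p,q=a+s[0]*d,b+s[1]*e
    return (p+q)/2,np.linalg.norm(p-q)
def proj(n,P):
    K,R,t=cam(n);p=K@(R@np.array(P,float)+t);return p[:2]/p[2]
def blobs(im,lo,hi,box,amin=15):
    x0,y0,x1,y1=box;h=cv2.cvtColor(im[y0:y1,x0:x1],cv2.COLOR_RGB2HSV)
    m=cv2.inRange(h,lo,hi);n,l,s,c=cv2.connectedComponentsWithStats(m)
    return [(s[i,4],c[i]+[x0,y0],l==i) for i in range(1,n) if s[i,4]>=amin]
def circ(n,mask,off,z):
    "hull of mask -> plane z -> least squares circle"
    c=max(cv2.findContours(mask.astype(np.uint8),cv2.RETR_EXTERNAL,cv2.CHAIN_APPROX_NONE)[0],key=len)
    h=cv2.convexHull(c)[:,0]+off
    P=np.array([plane(n,u,z)[:2] for u in h])
    s=np.linalg.lstsq(np.c_[2*P,np.ones(len(P))],(P**2).sum(1),rcond=None)[0]
    return s[:2],np.sqrt(s[2]+s[:2]@s[:2])
E
python3 - <<'E'
from h import *
S=cv2.imread("pics/scene0.png")[:,:,::-1].copy();T=cv2.imread("pics/top0.png")[:,:,::-1].copy()
a=cv2.resize(S[120:220,210:370],(800,500),interpolation=cv2.INTER_CUBIC)[:, :]
b=cv2.resize(T[210:300,385:515],(400,277),interpolation=cv2.INTER_CUBIC)
d=cv2.resize(T[140:230,210:340],(400,277),interpolation=cv2.INTER_CUBIC)
c=np.zeros((600,800,3),np.uint8);c[:277,:400]=b;c[:277,400:]=d
c[280:580,:400]=cv2.resize(S[125:215,280:400],(400,300),interpolation=cv2.INTER_CUBIC);c[280:580,400:]=cv2.resize(S[195:285,200:320],(400,300),interpolation=cv2.INTER_CUBIC)
cv2.imwrite("pics/crop1.png",c[:,:,::-1])
for n,im,boxes in(("scene",S,dict(lens=(195,230,275,300),grip=(222,195,250,235),handle=(315,125,350,175))),("top",T,dict(lens=(210,140,277,210),mid=(274,145,325,215),handle=(435,240,475,270)))):
    for k,bx in boxes.items():
        for A,ce,m in blobs(im,(0,0,0),(180,255,60),bx):
            print(n,k,A,ce.round(1),circ(n,m,np.array(bx[:2]),.270) if k=="lens" else "")
    for A,ce,m in blobs(im,(105,120,60),(125,255,255),(240,220,340,310),10): print(n,"beads",A,ce.round(1),plane(n,ce,.017).round(3))
# foot disc/bowl in top
g=cv2.cvtColor(T,cv2.COLOR_RGB2HSV);print(T[242,262:275].tolist(),T[242,328:340].tolist(),T[187,290:300].tolist())
E
```

```text
scene lens 700 [237.2 263.1] (array([0.66164087, 0.15630166]), np.float64(0.06801710786826963))
scene lens 15 [268.3 272.3] (array([0.57504562, 0.18389558]), np.float64(0.013479626348267163))
scene grip 91 [235.2 208.2] 
scene grip 82 [233.9 222.4] 
scene grip 36 [240.4 227.9] 
scene handle 199 [331.  145.9] 
scene handle 41 [316.7 168.3] 
scene handle 42 [324.3 171.5] 
scene beads 398 [308.2 285.2] [0.511 0.053 0.017]
top lens 838 [243.5 174.9] (array([0.66599655, 0.16649327]), np.float64(0.06309355197180241))
top mid 1149 [309.4 182.2] 
top mid 68 [283.  162.1] 
top mid 141 [300.8 211.7] 
top handle 279 [449.6 252. ] 
top beads 43 [291.6 241. ] [0.547 0.064 0.017]
top beads 41 [299.9 245.1] [0.536 0.041 0.017]
top beads 43 [287.3 248.9] [0.525 0.075 0.017]
top beads 43 [307.7 249. ] [0.525 0.02  0.017]
top beads 42 [295.7 253. ] [0.514 0.052 0.017]
top beads 44 [283.5 257. ] [0.503 0.085 0.017]
top beads 42 [303.3 257. ] [0.503 0.031 0.017]
top beads 85 [295.2 262.8] [0.487 0.053 0.017]
[[107, 117, 118], [108, 118, 117], [109, 118, 114], [108, 118, 116], [98, 99, 95], [70, 73, 69], [28, 29, 27], [29, 31, 30], [48, 49, 48], [100, 104, 100], [97, 100, 97], [97, 100, 96], [97, 101, 97]] [[108, 118, 119], [108, 118, 118], [109, 119, 118], [112, 123, 124], [14, 15, 13], [22, 23, 22], [27, 28, 27], [114, 123, 122], [106, 114, 110], [108, 119, 127], [109, 118, 125], [108, 118, 125]] [[108, 118, 124], [108, 117, 126], [109, 120, 130], [112, 122, 132], [20, 20, 22], [34, 36, 38], [34, 36, 40], [35, 37, 40], [36, 37, 41], [34, 37, 40]]
```

View pics/crop1.png

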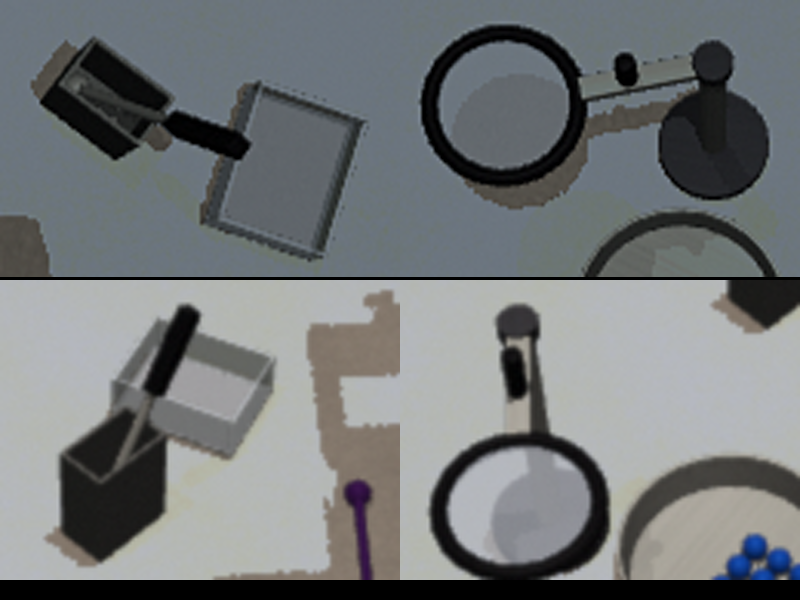

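```bash
python3 - <<'E'
from h import *
T=cv2.imread("pics/top0.png")[:,:,::-1].copy();S=cv2.imread("pics/scene0.png")[:,:,::-1].copy()
tl=lambda x,y:(385+x*.325,210+y*.325)
tr=lambda x,y:(210+(x-400)*.325,140+y*.325)
bl=lambda x,y:(280+x*.3,125+(y-280)*.3)
br=lambda x,y:(200+(x-400)*.3,195+(y-280)*.3)
def p(k,a,b): P,g=two(a,b);print(k,P.round(4),"gap",round(g,4))
print("cams",ray("top",(0,0))[0].round(3),ray("scene",(0,0))[0].round(3))
p("lens",(236.5,262.5),(243.5,174.5))
p("griptop",br(512,357),tr(625,60)); print(plane("top",tr(625,60),.321),plane("scene",br(512,357),.321))
p("posttop",br(518,318),tr(712,58)); print(plane("top",tr(712,62),.276),plane("scene",br(518,320),.276))
print("foot",plane("top",tr(714,145),.018))
for n,im,b in(("top",T,(262,200,340,282)),):
    x0,y0,x1,y1=b;g=im[y0:y1,x0:x1].max(2);m=(g<60).astype(np.uint8)
    n_,l,s,c=cv2.connectedComponentsWithStats(m);i=1+s[1:,4].argmax();print("bowl",circ(n,l==i,np.array([x0,y0]),.045),s[i])
for k,q in dict(A=(62,456),B=(97,486),C=(166,437)).items(): print("pot",k,plane("scene",bl(*q),.11).round(4))
for k,q in dict(A=(93,38),B=(174,101)).items(): print("pottop",k,plane("top",tl(*q),.11).round(4))
p("h_top",bl(186,313),tl(243,149));p("h_bot",bl(153,388),tl(172,123))
print("ball",plane("top",tl(80,84),.019))
E
```

```text
cams [3.24e-01 1.00e-03 1.57e+00] [0.389 0.885 1.388]
lens [0.6625 0.1677 0.2709] gap 0.0032
griptop [0.6856 0.0744 0.3158] gap 0.0052
[0.68676804 0.07409085 0.321     ] [0.6814071  0.07894267 0.321     ]
posttop [0.6985 0.0113 0.2806] gap 0.0051
[0.69935287 0.01130027 0.276     ] [0.69672457 0.01019734 0.276     ]
foot [0.69760294 0.01046776 0.018     ]
bowl (array([0.54224123, 0.03875723]), np.float64(0.08953528825864897)) [  5   9  68  67 562]
pot A [ 0.5812 -0.254   0.11  ]
pot B [ 0.5457 -0.2232  0.11  ]
pot C [ 0.4925 -0.2888  0.11  ]
pottop A [ 0.5864 -0.2574  0.11  ]
pottop B [ 0.534  -0.3246  0.11  ]
h_top [ 0.4847 -0.3592  0.195 ] gap 0.0006
h_bot [ 0.5095 -0.315   0.1436] gap 0.0031
ball [ 0.56119402 -0.26149699  0.019     ]
```

```bash
cat >> h.py <<'E'
def pose():
    s=manip.sense();x,y,z,w=s["tool_rot"]
    from scipy.spatial.transform import Rotation as Ro
    X=Ro.from_quat([x,y,z,w]).as_matrix()[:,0]
    return np.r_[s["tcp_pos"]*1000,np.arctan2(X[1],X[0])]
def plan(ways,start=None,dg=0):
    """ways: (x,y,z mm, psi deg, calls) -> prints 5-row calls, tool axes"""
    c=pose() if start is None else np.array(start,float)
    for w in ways:
        g=np.r_[w[:3],np.radians(w[3])];n=w[4]
        a=c.copy()
        for k in range(n):
            rows=[]
            for i in range(1,6):
                d=a+(g-a)*(k*5+i)/(5*n)-c
                X=np.array([np.cos(c[3]),np.sin(c[3])]);Y=np.array([X[1],-X[0]])
                r=[round(float(d[:2]@X),dg),round(float(d[:2]@Y),dg),round(float(-d[2]),dg),round(float(-d[3]),2)];rows.append(r)
            print([[int(v) if dg==0 else v for v in r[:3]]+[r[3]] for r in rows])
            X=np.array([np.cos(c[3]),np.sin(c[3])]);Y=np.array([X[1],-X[0]])
            c=c+np.r_[X*r[0]+Y*r[1],-r[2],-r[3]]
    print("end",c.round(2),np.degrees(c[3]).round(1))
    return c
E
python3 - <<'E'
from h import *
P,g=two((331,145.9),(449.6,252));print("handle mid",P,g)
plan([(330,-450,360,40,1),(684,74.5,360,102.8,4),(684,74.5,284,102.8,1)])
E
```

```text
handle mid [ 0.49832202 -0.3279534   0.18022056] 0.006316370759480346
[[26, -16, -26, -0.06], [53, -33, -52, -0.12], [79, -49, -78, -0.18], [106, -66, -104, -0.24], [132, -82, -130, -0.3]]
[[30, -9, 0, -0.06], [61, -18, 0, -0.11], [91, -27, 0, -0.17], [122, -35, 0, -0.22], [152, -44, 0, -0.28]]
[[32, 0, 0, -0.05], [63, -1, 0, -0.11], [95, -1, 0, -0.16], [127, -1, 0, -0.22], [158, -1, 0, -0.27]]
[[31, 9, 0, -0.06], [61, 17, 0, -0.11], [92, 25, 0, -0.17], [122, 34, 0, -0.22], [153, 42, 0, -0.28]]
[[27, 16, 0, -0.05], [54, 33, 0, -0.11], [81, 49, 0, -0.16], [108, 66, 0, -0.22], [135, 82, 0, -0.27]]
[[0, 0, 15, -0.0], [0, 0, 31, -0.0], [0, 0, 46, -0.0], [0, 0, 61, -0.0], [0, 0, 76, -0.0]]
end [683.99  74.54 284.42   1.79] 102.8
```

>>> drive_tool --deltas '[[[26,-16,-26,-0.06],[53,-33,-52,-0.12],[79,-49,-78,-0.18],[106,-66,-104,-0.24],[132,-82,-130,-0.3]]]' --jaw 85 --force 30

```text
t: 0.52
tcp_pos: [0.3307, -0.4489, 0.3619]
tool_rot: [0.94, 0.341, 0.0, -0.001]
force: [1.2, -0.8, 0.7]
finger_gap: 0.997
gripper_force: 0.0
```

>>> drive_tool --deltas '[[[30,-9,0,-0.06],[61,-18,0,-0.11],[91,-27,0,-0.17],[122,-35,0,-0.22],[152,-44,0,-0.28]]]'

```text
t: 0.93
tcp_pos: [0.4195, -0.3181, 0.361]
tool_rot: [0.883, 0.469, -0.0, -0.0]
force: [0.1, -0.1, -0.2]
finger_gap: 0.997
gripper_force: 0.0
```

>>> drive_tool --deltas '[[[32,0,0,-0.05],[63,-1,0,-0.11],[95,-1,0,-0.16],[127,-1,0,-0.22],[158,-1,0,-0.27]]]'

```text
t: 1.35
tcp_pos: [0.5074, -0.1868, 0.3609]
tool_rot: [0.812, 0.584, -0.0, -0.0]
force: [-0.6, 0.3, 0.6]
finger_gap: 0.996
gripper_force: 0.0
```

>>> drive_tool --deltas '[[[31,9,0,-0.06],[61,17,0,-0.11],[92,25,0,-0.17],[122,34,0,-0.22],[153,42,0,-0.28]]]'

```text
t: 1.77
tcp_pos: [0.5963, -0.0557, 0.3608]
tool_rot: [0.723, 0.691, -0.0, -0.0]
force: [1.2, 0.9, 1.3]
finger_gap: 0.995
gripper_force: 0.0
```

>>> drive_tool --deltas '[[[27,16,0,-0.05],[54,33,0,-0.11],[81,49,0,-0.16],[108,66,0,-0.22],[135,82,0,-0.27]]]'

```text
t: 2.18
tcp_pos: [0.6846, 0.0754, 0.3605]
tool_rot: [0.623, 0.782, -0.0, -0.001]
force: [0.9, -0.4, -0.2]
finger_gap: 0.997
gripper_force: 0.0
```

>>> drive_tool --deltas '[[[0,0,15,0],[0,0,31,0],[0,0,46,0],[0,0,61,0],[0,0,74,0]]]'

```text
t: 2.6
tcp_pos: [0.6834, 0.0742, 0.2853]
tool_rot: [0.624, 0.782, -0.001, -0.001]
force: [-0.5, -0.3, 0.0]
finger_gap: 0.992
gripper_force: 0.0
```

>>> drive_tool --deltas '[[[0,0,0,0],[0,0,0,0],[0,0,0,0],[0,0,0,0],[0,0,0,0]]]' --jaw 10

```text
t: 3.02
tcp_pos: [0.6847, 0.0738, 0.2886]
tool_rot: [0.624, 0.781, 0.001, 0.001]
force: [-0.3, 0.3, -0.5]
finger_gap: 0.295
gripper_force: 0.0
```

>>> drive_tool --deltas '[[[0,0,0,0],[0,0,0,0],[0,0,0,0],[0,0,0,0]]]'

```text
t: 3.35
tcp_pos: [0.685, 0.074, 0.2886]
tool_rot: [0.624, 0.781, 0.001, 0.001]
force: [0.6, -0.4, 3.5]
finger_gap: 0.176
gripper_force: 29.9
```

```bash
python3 - <<'E'
from h import *
s=manip.sense();print(s["finger_gap"],s["gripper_force"],s["force"],pose())
T=vision.snapshot("top");cv2.imwrite("pics/t1.png",T[:,:,::-1])
post=np.array([.698,.011])*1000
# arc waypoints
c=pose();a0=np.arctan2(c[1]-11,c[0]-698);r=np.hypot(c[1]-11,c[0]-698);print(np.degrees(a0),r)
W=[]
p0=np.degrees(c[3]);D=169.8-np.degrees(a0)
for k in range(1,11):
    a=a0+np.radians(D)*k/10;W.append((698+65*np.cos(a),11+65*np.sin(a),c[2],p0+D*k/10,1))
plan(W)
E
```

```text
0.17578429567783324 29.905145466327667 [ 0.5954566  -0.38377909  3.46592342] [684.97935939  73.95105839 288.60876653   1.79392303]
101.69250454407553 64.28614580668798
[[0, -2, 0, -0.02], [0, -3, 0, -0.05], [0, -5, 0, -0.07], [0, -6, 0, -0.1], [0, -8, 0, -0.12]]
[[0, -1, 0, -0.02], [0, -3, 0, -0.05], [0, -4, 0, -0.07], [0, -6, 0, -0.09], [0, -7, 0, -0.12]]
[[0, -2, 0, -0.02], [0, -3, 0, -0.05], [0, -5, 0, -0.07], [0, -6, 0, -0.09], [0, -8, 0, -0.12]]
[[0, -2, 0, -0.02], [0, -3, 0, -0.05], [0, -5, 0, -0.07], [0, -6, 0, -0.09], [0, -8, 0, -0.12]]
[[0, -2, 0, -0.02], [0, -3, 0, -0.05], [0, -5, 0, -0.07], [-1, -6, 0, -0.09], [-1, -8, 0, -0.11]]
[[0, -1, 0, -0.02], [0, -3, 0, -0.05], [0, -4, 0, -0.07], [0, -6, 0, -0.1], [0, -7, 0, -0.12]]
[[0, -2, 0, -0.02], [0, -3, 0, -0.05], [0, -5, 0, -0.07], [0, -6, 0, -0.1], [0, -8, 0, -0.12]]
[[0, -2, 0, -0.02], [0, -3, 0, -0.05], [0, -5, 0, -0.07], [-1, -6, 0, -0.1], [-1, -8, 0, -0.12]]
[[0, -1, 0, -0.02], [0, -3, 0, -0.05], [0, -4, 0, -0.07], [0, -6, 0, -0.1], [0, -7, 0, -0.12]]
[[0, -2, 0, -0.02], [0, -3, 0, -0.05], [0, -5, 0, -0.07], [0, -7, 0, -0.09], [0, -8, 0, -0.12]]
end [633.72  22.8  288.58   2.98] 171.0
```

>>> drive_tool --deltas '[[[-0.1,-3.1,0,-0.048],[-0.3,-6.2,0,-0.095],[-0.7,-9.2,0,-0.143],[-1.2,-12.3,0,-0.19],[-1.8,-15.3,0,-0.238]]]'

```text
t: 3.82
tcp_pos: [0.6707, 0.0688, 0.2886]
tool_rot: [0.526, 0.851, 0.001, 0.002]
force: [2.1, 0.5, 4.5]
finger_gap: 0.175
gripper_force: 30.1
```

>>> drive_tool --deltas '[[[-0.1,-3.1,0,-0.048],[-0.3,-6.2,0,-0.095],[-0.7,-9.2,0,-0.143],[-1.2,-12.3,0,-0.19],[-1.8,-15.3,0,-0.238]]]'

```text
t: 4.23
tcp_pos: [0.6577, 0.0604, 0.2886]
tool_rot: [0.421, 0.907, 0.001, 0.002]
force: [1.3, 0.9, 5.5]
finger_gap: 0.179
gripper_force: 30.0
```

>>> drive_tool --deltas '[[[-0.1,-3.1,0,-0.048],[-0.3,-6.2,0,-0.095],[-0.7,-9.2,0,-0.143],[-1.2,-12.3,0,-0.19],[-1.8,-15.3,0,-0.238]]]'

```text
t: 4.65
tcp_pos: [0.6471, 0.0492, 0.2886]
tool_rot: [0.311, 0.951, 0.001, 0.002]
force: [2.7, 0.3, 4.7]
finger_gap: 0.179
gripper_force: 30.0
```

>>> drive_tool --deltas '[[[-0.1,-3.1,0,-0.048],[-0.3,-6.2,0,-0.095],[-0.7,-9.2,0,-0.143],[-1.2,-12.3,0,-0.19],[-1.8,-15.3,0,-0.238]]]'

```text
t: 5.07
tcp_pos: [0.6395, 0.0358, 0.2886]
tool_rot: [0.196, 0.981, 0.0, 0.002]
force: [1.1, 1.1, 5.1]
finger_gap: 0.177
gripper_force: 30.0
```

>>> drive_tool --deltas '[[[-0.1,-3.1,0,-0.048],[-0.3,-6.2,0,-0.095],[-0.7,-9.2,0,-0.143],[-1.2,-12.3,0,-0.19],[-1.8,-15.3,0,-0.238]]]'

```text
t: 5.48
tcp_pos: [0.6352, 0.0209, 0.2886]
tool_rot: [0.078, 0.997, 0.0, 0.002]
force: [1.7, 0.1, 3.6]
finger_gap: 0.181
gripper_force: 30.0
```

>>> drive_tool --deltas '[[[0,0,0,0],[0,0,0,0]]]'

```text
t: 5.65
tcp_pos: [0.6351, 0.0202, 0.2886]
tool_rot: [0.079, 0.997, -0.0, 0.001]
force: [1.0, -0.2, 5.1]
finger_gap: 0.177
gripper_force: 30.1
```

```bash
python3 - <<'E'
from h import *
print(pose(),manip.sense()["force"])
T=vision.snapshot("top");S=vision.snapshot("scene")
c=np.zeros((480,800,3),np.uint8);c[:400,:400]=cv2.resize(T[140:300,230:390],(400,400));c[:400,400:]=cv2.resize(S[190:320,200:330],(400,400))
cv2.imwrite("pics/c2.png",c[:400,:,::-1])
E
```

```text
[635.08865172  20.18602558 288.57946462   2.98359684] [ 0.9594645  -0.19713399  5.11851966]
```

View pics/c2.png

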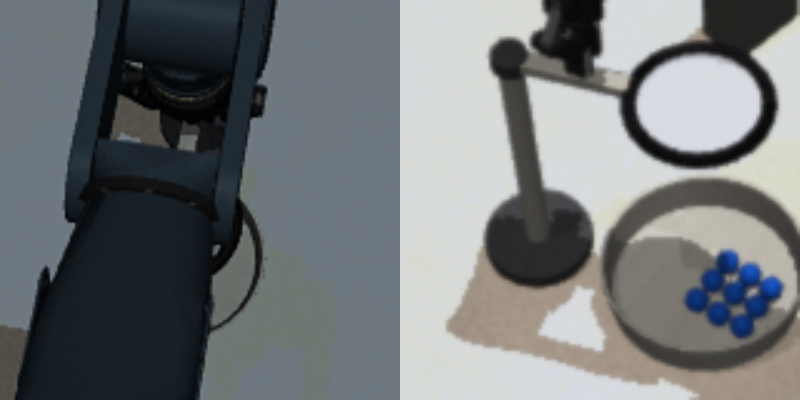

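The swing arm now points at the bowl: in the right half of the crop, the lens ring is centred near (699,104) and the bowl rim near (703,273). I'll check the alignment in numbers.

```bash
python3 - <<'E'
from h import *
S=vision.snapshot("scene")
for A,ce,m in blobs(S,(0,0,0),(180,255,60),(265,200,325,250),100):
    m=m.astype(np.uint8);c,_=cv2.findContours(m,cv2.RETR_EXTERNAL,cv2.CHAIN_APPROX_NONE)
    c=max(c,key=len);e=cv2.fitEllipse(cv2.convexHull(c)); ce=np.array(e[0])+[265,200];print(A,e,plane("scene",ce,.270))
for z,P in((.27,None),):
    print("expected px for centre bowl@.27",proj("scene",(.5415,.039,.27)), "ang170.3",proj("scene",(.698-.16*np.cos(np.radians(8.3)),.011+.16*np.sin(np.radians(8.3)),.27)))
# bowl rim in scene: fit from initial picture, compare with projected circle
S0=cv2.imread("pics/scene0.png")[:,:,::-1].copy()
x0,y0,x1,y1=258,245,338,312
g=S0[y0:y1,x0:x1].min(2);m=(g<150).astype(np.uint8)
n,l,s,c=cv2.connectedComponentsWithStats(m);i=1+s[1:,4].argmax();mm=(l==i).astype(np.uint8)
c=max(cv2.findContours(mm,cv2.RETR_EXTERNAL,cv2.CHAIN_APPROX_NONE)[0],key=len)
print(s[i])
for z in(.045,):
    th=np.linspace(0,2*np.pi,9)[:-1]
    P=[proj("scene",(.5415+.094*np.cos(t),.039+.094*np.sin(t),z)).round(1).tolist() for t in th];print(P)
v=cv2.resize(S0[y0:y1,x0:x1],None,fx=8,fy=8,interpolation=cv2.INTER_CUBIC)
for t in np.linspace(0,2*np.pi,60):
    for r in(.094,.09):
        p=(proj("scene",(.5415+r*np.cos(t),.039+r*np.sin(t),.045))-[x0,y0]+.5)*8
        cv2.circle(v,tuple(p.astype(int).tolist()),1,(255,0,0),-1)
cv2.imwrite("pics/c3.png",v[:,:,::-1])
E
```

```text
586 ((33.879554748535156, 21.077449798583984), (42.88322830200195, 54.9151725769043), 61.80986404418945) [0.53579653 0.02845787 0.27      ]
expected px for centre bowl@.27 [295.92064066 224.2347398 ] ang170.3 [296.96262148 222.72752034]
[   5    2   70   65 2558]
[[264.0, 270.5], [269.6, 292.3], [292.6, 304.1], [318.8, 298.0], [331.9, 278.2], [324.8, 257.1], [302.6, 246.6], [277.9, 251.9]]
```

View pics/c3.png

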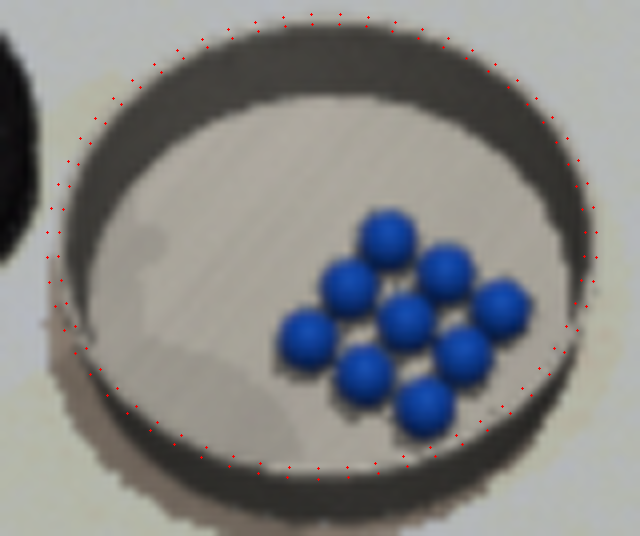

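>>> drive_tool --deltas '[[[0,1,0,0.015],[0,2,0,0.03],[0,2,0,0.03]]]'

```text
t: 6.05
tcp_pos: [0.6354, 0.0223, 0.2886]
tool_rot: [0.094, 0.996, -0.001, 0.001]
force: [0.7, -1.7, 4.5]
finger_gap: 0.177
gripper_force: 30.1
```

>>> drive_tool --deltas '[[[0,0,0,0],[0,0,0,0],[0,0,0,0],[0,0,0,0],[0,0,0,0]]]' --jaw 70

```text
t: 6.47
tcp_pos: [0.6343, 0.023, 0.2868]
tool_rot: [0.094, 0.996, 0.0, -0.001]
force: [1.0, -0.3, -0.5]
finger_gap: 0.817
gripper_force: 0.0
```

```bash
python3 - <<'E'
from h import *
c=pose();print(c,manip.sense()["finger_gap"])
plan([(c[0],c[1],365,np.degrees(c[3]),1),(491,-337,330,52,5),(491,-337,174,52,2)])
E
```

```text
[634.27148253  22.95686405 286.77425185   2.9538115 ] 0.8165910581211144
[[0, 0, -16, -0.0], [0, 0, -31, -0.0], [0, 0, -47, -0.0], [0, 0, -63, -0.0], [0, 0, -78, -0.0]]
[[3, -15, 1, 0.08], [6, -30, 3, 0.16], [9, -46, 4, 0.25], [12, -61, 6, 0.33], [15, -76, 7, 0.41]]
[[-4, -15, 1, 0.08], [-7, -30, 3, 0.16], [-10, -45, 4, 0.24], [-14, -60, 6, 0.33], [-17, -76, 7, 0.41]]
[[-9, -12, 1, 0.08], [-18, -25, 3, 0.16], [-27, -37, 4, 0.24], [-36, -50, 5, 0.33], [-46, -62, 7, 0.41]]
[[-13, -8, 1, 0.08], [-26, -16, 3, 0.16], [-40, -24, 4, 0.24], [-53, -32, 5, 0.33], [-66, -40, 7, 0.41]]
[[-16, -1, 1, 0.08], [-31, -3, 3, 0.16], [-46, -5, 4, 0.24], [-62, -7, 5, 0.32], [-77, -9, 7, 0.41]]
[[0, 0, 16, -0.0], [0, 0, 31, -0.0], [0, 0, 47, -0.0], [0, 0, 62, -0.0], [0, 0, 78, -0.0]]
[[0, 0, 15, -0.0], [0, 0, 31, -0.0], [0, 0, 47, -0.0], [0, 0, 62, -0.0], [0, 0, 78, -0.0]]
end [ 491.   -336.8   173.77    0.9 ] 51.8
```

>>> drive_tool --deltas '[[[0,0,-16,0],[0,0,-31,0],[0,0,-47,0],[0,0,-63,0],[0,0,-78,0]]]' --jaw 85

```text
t: 6.88
tcp_pos: [0.6345, 0.0229, 0.3659]
tool_rot: [0.094, 0.996, -0.0, -0.0]
force: [0.2, 0.3, 0.2]
finger_gap: 0.992
gripper_force: 0.0
```

>>> drive_tool --deltas '[[[3,-15,1,0.08],[6,-30,3,0.16],[9,-46,4,0.25],[12,-61,6,0.33],[15,-76,7,0.41]]]'

```text
t: 7.3
tcp_pos: [0.6051, -0.0495, 0.3579]
tool_rot: [0.296, 0.955, -0.0, -0.0]
force: [0.2, 0.1, 0.4]
finger_gap: 0.996
gripper_force: 0.0
```

>>> drive_tool --deltas '[[[-4,-15,1,0.08],[-7,-30,3,0.16],[-10,-45,4,0.24],[-14,-60,6,0.33],[-17,-76,7,0.41]]]'

```text
t: 7.72
tcp_pos: [0.5766, -0.1218, 0.3509]
tool_rot: [0.485, 0.875, 0.0, -0.0]
force: [-0.3, -0.3, 0.1]
finger_gap: 0.994
gripper_force: 0.0
```

>>> drive_tool --deltas '[[[-9,-12,1,0.08],[-18,-25,3,0.16],[-27,-37,4,0.24],[-36,-50,5,0.33],[-46,-62,7,0.41]]]'

```text
t: 8.13
tcp_pos: [0.5486, -0.1939, 0.3443]
tool_rot: [0.653, 0.758, -0.0, -0.0]
force: [-0.0, 0.4, 0.5]
finger_gap: 0.998
gripper_force: 0.0
```

>>> drive_tool --deltas '[[[-13,-8,1,0.08],[-26,-16,3,0.16],[-40,-24,4,0.24],[-53,-32,5,0.33],[-66,-40,7,0.41]]]'

```text
t: 8.55
tcp_pos: [0.5193, -0.2653, 0.3372]
tool_rot: [0.793, 0.609, -0.0, -0.0]
force: [-0.4, 0.2, 0.1]
finger_gap: 0.996
gripper_force: 0.0
```

>>> drive_tool --deltas '[[[-16,-1,1,0.08],[-31,-3,3,0.16],[-46,-5,4,0.24],[-62,-7,5,0.32],[-77,-9,7,0.41]]]'

```text
t: 8.97
tcp_pos: [0.491, -0.3376, 0.3302]
tool_rot: [0.901, 0.435, -0.0, -0.0]
force: [-0.6, 0.3, -0.7]
finger_gap: 0.994
gripper_force: 0.0
```

```bash
python3 - <<'E'
from h import *
print(pose())
T=vision.snapshot("top");S=vision.snapshot("scene")
np.save("pics/T2.npy",T);np.save("pics/S2.npy",S)
def ring(im,n,box):
    for A,ce,m in blobs(im,(0,0,0),(180,255,60),box,200):
        c=max(cv2.findContours(m.astype(np.uint8),cv2.RETR_EXTERNAL,cv2.CHAIN_APPROX_NONE)[0],key=len)
        h=cv2.convexHull(c)[:,0]+box[:2];print(n,A,"bbox centre",(h.min(0)+h.max(0))/2,h.max(0)-h.min(0),circ(n,m,np.array(box[:2]),.270))
ring(S,"scene",(262,198,330,250));ring(T,"top",(255,190,345,285))
v=np.zeros((400,800,3),np.uint8);v[:,:400]=cv2.resize(T[150:290,250:390],(400,400));v[:,400:]=cv2.resize(S[120:250,260:390],(400,400))
cv2.imwrite("pics/c4.png",v[:,:,::-1])
E
```

```text
[ 490.99072648 -337.5850265   330.19716489    0.89966249]
scene 691 bbox centre [297.5 221.5] [53 47] (array([0.53533182, 0.02524133]), np.float64(0.07196198307014283))
top 1614 bbox centre [300.5 233. ] [67 86] (array([0.52985057, 0.02829529]), np.float64(0.08993521983157424))
```

View pics/c4.png

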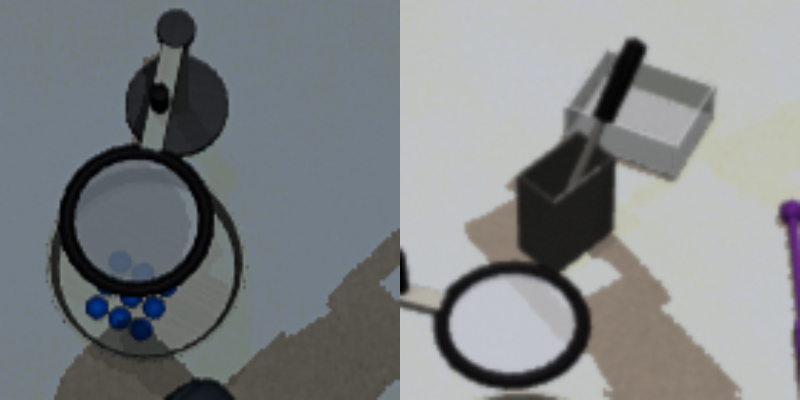

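The lens ring is centred at (136,221) in the left crop, over the bowl. The stirrer is still in its pot, with the handle from (612,115) to (634,45) in the right crop.

```bash
python3 - <<'E'
from h import *
print(two((296.0,225),(297.4,227)),plane("top",(297.4,227),.27),plane("scene",(296,225),.27),plane("scene",(296.5,225.5),.27))
print("post top",plane("top",(250+175*.35,150+28*.35),.276),"grip",plane("top",(250+157*.35,150+93*.35),.321))
E
```

```text
(array([0.54196973, 0.04115415, 0.27004408]), np.float64(0.002011849169454021)) [0.54299647 0.04111932 0.27      ] [0.54096187 0.04128757 0.27      ] [0.53953495 0.04263656 0.27      ]
post top [0.70018309 0.01165926 0.276     ] grip [0.63473261 0.02454588 0.321     ]
```

>>> drive_tool --deltas '[[[0,0,16,0],[0,0,31,0],[0,0,47,0],[0,0,62,0],[0,0,78,0]]]'

```text
t: 9.48
tcp_pos: [0.4917, -0.3359, 0.2518]
tool_rot: [0.899, 0.438, 0.0, -0.0]
force: [0.0, -0.1, -0.2]
finger_gap: 0.992
gripper_force: 0.0
```

>>> drive_tool --deltas '[[[0,0,15,0],[0,0,31,0],[0,0,47,0],[0,0,62,0],[0,0,78,0]]]'

```text
t: 9.9
tcp_pos: [0.4918, -0.3359, 0.1738]
tool_rot: [0.899, 0.438, 0.0, -0.0]
force: [0.4, 0.7, -0.7]
finger_gap: 0.996
gripper_force: 0.0
```

>>> drive_tool --deltas '[[[0,0,0,0],[0,0,0,0],[0,0,0,0],[0,0,0,0],[0,0,0,0]]]' --jaw 10 --force 60

```text
t: 10.32
tcp_pos: [0.492, -0.3372, 0.1755]
tool_rot: [0.9, 0.437, 0.0, 0.001]
force: [1.2, 0.0, -0.2]
finger_gap: 0.292
gripper_force: 0.0
```

>>> drive_tool --deltas '[[[0,0,0,0],[0,0,0,0],[0,0,0,0],[0,0,0,0]]]'

```text
t: 10.65
tcp_pos: [0.4919, -0.3377, 0.1753]
tool_rot: [0.9, 0.437, 0.0, 0.001]
force: [0.2, -1.4, 4.5]
finger_gap: 0.196
gripper_force: 60.6
```

>>> drive_tool --deltas '[[[-1,0,-8,0],[-3,0,-20,0],[-5,0,-35,0],[-6,0,-50,0],[-6,0,-65,0]]]'

```text
t: 11.07
tcp_pos: [0.4867, -0.341, 0.2394]
tool_rot: [0.9, 0.437, -0.001, -0.001]
force: [0.6, -0.0, -1.4]
finger_gap: 0.198
gripper_force: 60.1
```

>>> drive_tool --deltas '[[[0,0,-15,0],[0,0,-30,0],[0,0,-45,0],[0,0,-58,0],[0,0,-65,0]]]'

```text
t: 11.48
tcp_pos: [0.4876, -0.3415, 0.3057]
tool_rot: [0.9, 0.437, 0.0, 0.0]
force: [0.4, -0.2, -1.2]
finger_gap: 0.197
gripper_force: 60.2
```

```bash
python3 - <<'E'
from h import *
print(pose(),manip.sense()["finger_gap"])
T=vision.snapshot("top");S=vision.snapshot("scene")
v=np.zeros((400,800,3),np.uint8);v[:,:400]=cv2.resize(T[160:320,370:530],(400,400));v[:,400:]=cv2.resize(S[80:230,270:420],(400,400))
cv2.imwrite("pics/c5.png",v[:,:,::-1])
c=plan([(450,-235,305,90,2),(450,-235,195,90,2)])
E
```

```text
[ 487.57581869 -341.45605927  305.70185299    0.90404059] 0.19735243649641698
[[6, -10, 0, -0.07], [12, -19, 0, -0.13], [18, -29, 0, -0.2], [24, -38, 0, -0.27], [30, -48, 0, -0.33]]
[[9, -7, 0, -0.07], [18, -14, 0, -0.14], [27, -21, 0, -0.2], [35, -28, 0, -0.27], [44, -35, 0, -0.34]]
[[0, 0, 11, 0.0], [0, 0, 22, 0.0], [0, 0, 33, 0.0], [0, 0, 44, 0.0], [0, 0, 55, 0.0]]
[[0, 0, 11, 0.0], [0, 0, 22, 0.0], [0, 0, 33, 0.0], [0, 0, 44, 0.0], [0, 0, 55, 0.0]]
end [ 450.15 -235.34  195.37    1.57] 90.2
```

View pics/c5.png

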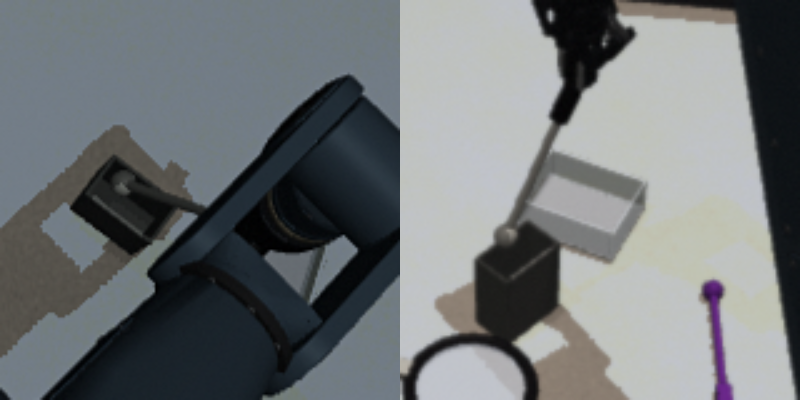

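The stirrer is held and clear of the pot: its ball is at (124,182) in the left crop and (506,237) in the right.

```bash
python3 - <<'E'
from h import *
P,g=two((309.8,168.9),(419.6,232.8));c=pose();G=np.r_[c[:2],c[2]+19]/1000
d=G-P;h=np.hypot(*d[:2]);print(P,g,d,"len",np.linalg.norm(d),"lean",np.degrees(np.arctan2(h,d[2])),"az",np.degrees(np.arctan2(d[1],d[0])),np.degrees(c[3]))
E
```

```text
[ 0.55113067 -0.26171961  0.14520497] 0.004838684551739194 [-0.06331527 -0.07997113  0.17916602] len 0.2061665978717506 lean 29.653290993345138 az -128.3695953114559 51.79710189577761
```

>>> drive_tool --deltas '[[[6,-10,0,-0.07],[12,-19,0,-0.13],[18,-29,0,-0.2],[24,-38,0,-0.27],[30,-48,0,-0.33]]]'

```text
t: 12.0
tcp_pos: [0.4676, -0.2872, 0.3028]
tool_rot: [0.815, 0.58, -0.0, -0.002]
force: [0.0, -0.1, -0.4]
finger_gap: 0.195
gripper_force: 60.1
```

>>> drive_tool --deltas '[[[9,-7,0,-0.07],[18,-14,0,-0.14],[27,-21,0,-0.2],[35,-28,0,-0.27],[44,-35,0,-0.34]]]'

```text
t: 12.42
tcp_pos: [0.449, -0.2341, 0.303]
tool_rot: [0.705, 0.709, -0.0, -0.002]
force: [-0.1, 0.2, -1.4]
finger_gap: 0.198
gripper_force: 60.1
```

>>> drive_tool --deltas '[[[0,0,16,0],[0,0,32,0],[0,0,48,0],[0,0,64,0],[0,0,80,0]]]'

```text
t: 12.83
tcp_pos: [0.4492, -0.2345, 0.2226]
tool_rot: [0.706, 0.708, -0.0, -0.001]
force: [-0.5, 0.2, -1.7]
finger_gap: 0.199
gripper_force: 60.1
```

>>> drive_tool --deltas '[[[0,0,10,0],[0,0,20,0],[0,0,30,0],[0,0,36,0],[0,0,40,0]]]'

```text
t: 13.25
tcp_pos: [0.4491, -0.2345, 0.1828]
tool_rot: [0.706, 0.708, -0.0, -0.002]
force: [-0.3, 0.3, -1.2]
finger_gap: 0.199
gripper_force: 60.0
```

>>> drive_tool --deltas '[[[0,0,11,0],[-6,0,17,0],[-15,0,23,0],[-23,0,30,0],[-29,0,34,0]]]' --force 20

```text
t: 13.67
tcp_pos: [0.4504, -0.2657, 0.1504]
tool_rot: [0.706, 0.708, 0.0, 0.0]
force: [-0.1, -0.9, 2.8]
finger_gap: 0.198
gripper_force: 57.2
```

>>> drive_tool --deltas '[[[-5,0,5,0],[-11,0,10,0],[-16,0,15,0],[-20,0,20,0],[-24,0,24,0]]]'

```text
t: 14.08
tcp_pos: [0.451, -0.2911, 0.1271]
tool_rot: [0.706, 0.708, -0.001, 0.002]
force: [-0.9, -3.2, 7.2]
finger_gap: 0.198
gripper_force: 55.9
```

>>> drive_tool --deltas '[[[0,0,0,0],[0,0,0,0],[0,0,0,0]]]' --force 100

```text
t: 14.33
tcp_pos: [0.451, -0.2907, 0.1272]
tool_rot: [0.706, 0.708, -0.001, 0.002]
force: [-1.3, -3.2, 5.8]
finger_gap: 0.182
gripper_force: 99.9
```

>>> drive_tool --deltas '[[[0,0,-10,0],[0,0,-25,0],[0,0,-40,0],[0,0,-55,0],[0,0,-70,0]]]'

```text
t: 14.75
tcp_pos: [0.4498, -0.2881, 0.197]
tool_rot: [0.706, 0.708, -0.0, -0.0]
force: [0.3, 0.4, -1.8]
finger_gap: 0.186
gripper_force: 99.2
```

```bash
python3 - <<'E'
from h import *
print(pose(),manip.sense()["finger_gap"])
T=vision.snapshot("top");S=vision.snapshot("scene")
v=np.zeros((400,800,3),np.uint8);v[:,:400]=cv2.resize(T[200:330,300:430],(400,400));v[:,400:]=cv2.resize(S[130:260,290:420],(400,400))
cv2.imwrite("pics/c6.png",v[:,:,::-1])
E
```

```text
[ 449.81316008 -288.13860763  196.98390384    1.57381879] 0.1861735824889525
```

View pics/c6.png

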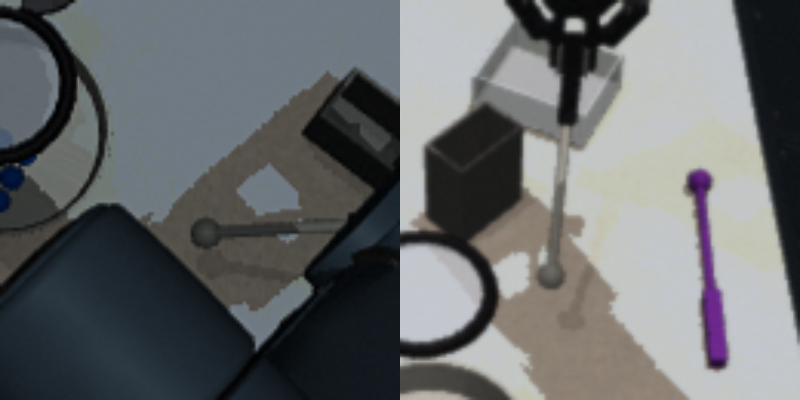

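The stirrer has pivoted as planned: its ball is at (205,233) in the left crop and (551,275) in the right, with the shaft lying along y.

```bash
python3 - <<'E'
from h import *
P,g=two((339.1,219.4),(366.6,275.7));c=pose();G=np.r_[c[:2],c[2]+19]/1000
d=G-P;h=np.hypot(*d[:2]);print(P,g,d,"len",np.linalg.norm(d),"lean",np.degrees(np.arctan2(h,d[2])),"az",np.degrees(np.arctan2(d[1],d[0])),np.degrees(c[3]))
E
```

```text
[ 0.44830324 -0.13406575  0.08556699] 0.0015047149927189898 [ 0.00304744 -0.15540489  0.13205198] len 0.20395512653184925 lean 49.64992657870608 az -88.87659186140301 90.17574396353554
```

>>> drive_tool --deltas '[[[28,9,0,0],[56,19,0,0],[84,28,0,0],[112,38,0,0],[140,47,0,0]]]'

```text
t: 15.27
tcp_pos: [0.4964, -0.1467, 0.1953]
tool_rot: [0.706, 0.708, -0.0, -0.001]
force: [1.1, -0.3, -1.1]
finger_gap: 0.188
gripper_force: 99.1
```

>>> drive_tool --deltas '[[[0,0,15,0],[0,0,30,0],[0,0,42,0],[0,0,52,0],[0,0,61,0]]]'

```text
t: 15.68
tcp_pos: [0.4962, -0.1478, 0.1338]
tool_rot: [0.706, 0.708, -0.0, -0.001]
force: [-1.6, -3.1, 4.0]
finger_gap: 0.185
gripper_force: 99.5
```

```bash
python3 - <<'E'
from h import *
c=pose();print(c,manip.sense()["force"])
T=vision.snapshot("top");S=vision.snapshot("scene")
v=np.zeros((400,800,3),np.uint8);v[:,:400]=cv2.resize(T[180:310,250:380],(400,400));v[:,400:]=cv2.resize(S[180:310,240:370],(400,400))
cv2.imwrite("pics/c7.png",v[:,:,::-1])
E
```

```text
[ 496.1550943  -147.83201476  133.82644017    1.57401308] [-1.59173109 -3.094476    4.04062485]
```

View pics/c7.png

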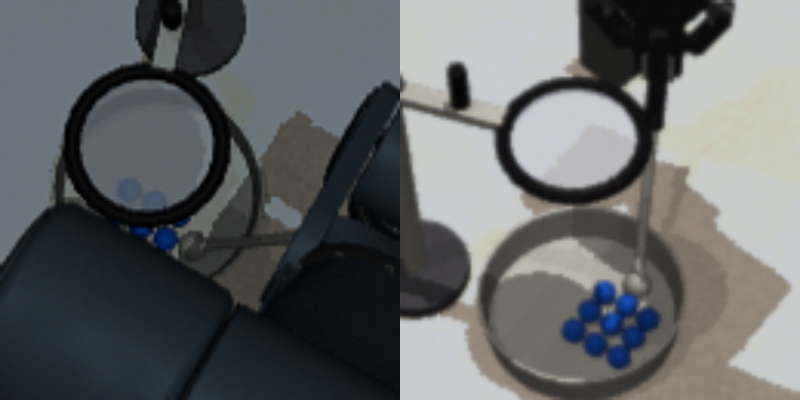

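The ball is in the bowl beside the heap, at (192,247) in the left crop and (636,283) in the right, and still just free of the beads. I'll lift it slightly, then generate the circle.

```bash
python3 - <<'E'
from h import *
print("ball",plane("top",(250+192*.325,180+247*.325),.021),two((240+236*.325,180+283*.325),(250+192*.325,180+247*.325)))
c=pose();off=np.array([1.5,-155]);C=np.array([541,40.])+off;R=42
def pt(a): return C+R*np.array([np.cos(np.radians(a)),np.sin(np.radians(a))])
z=c[2]+2;n=pt(184)
print("slide");s=plan([(n[0],n[1],z,90.2,1)])
print("turn"); 
k=s.copy()
for j in range(12):
    X=np.array([0,1.]);rows=[]
    for i in range(1,6):
        p=pt(184-30*j-6*i);rows.append([int(round(p[1]-k[1])),int(round(p[0]-k[0])),0,0])
    print(rows);k[1]+=rows[-1][0];k[0]+=rows[-1][1]
print(k-s)
E
```

```text
ball [0.49443877 0.00668405 0.021     ] (array([0.49404535, 0.00673831, 0.01738305]), np.float64(0.0015775846272200163))
slide
[[6, 1, 0, -0.0], [12, 2, -1, -0.0], [18, 3, -1, -0.0], [24, 4, -2, -0.0], [30, 5, -2, -0.0]]
end [ 500.79 -117.52  135.79    1.57] 90.1
turn
[[4, 0, 0, 0], [8, 0, 0, 0], [13, 1, 0, 0], [17, 2, 0, 0], [21, 4, 0, 0]]
[[4, 2, 0, 0], [7, 5, 0, 0], [11, 7, 0, 0], [14, 11, 0, 0], [16, 14, 0, 0]]
[[3, 4, 0, 0], [4, 8, 0, 0], [6, 12, 0, 0], [7, 16, 0, 0], [7, 21, 0, 0]]
[[0, 4, 0, 0], [0, 9, 0, 0], [-1, 13, 0, 0], [-2, 17, 0, 0], [-4, 21, 0, 0]]
[[-2, 4, 0, 0], [-4, 8, 0, 0], [-7, 11, 0, 0], [-10, 14, 0, 0], [-14, 17, 0, 0]]
[[-4, 2, 0, 0], [-8, 4, 0, 0], [-12, 5, 0, 0], [-16, 6, 0, 0], [-21, 7, 0, 0]]
[[-4, 0, 0, 0], [-8, -1, 0, 0], [-13, -2, 0, 0], [-17, -3, 0, 0], [-21, -5, 0, 0]]
[[-4, -2, 0, 0], [-7, -4, 0, 0], [-11, -7, 0, 0], [-14, -10, 0, 0], [-16, -14, 0, 0]]
[[-3, -4, 0, 0], [-4, -8, 0, 0], [-6, -12, 0, 0], [-7, -16, 0, 0], [-7, -20, 0, 0]]
[[0, -5, 0, 0], [0, -9, 0, 0], [1, -13, 0, 0], [2, -18, 0, 0], [4, -22, 0, 0]]
[[2, -4, 0, 0], [4, -7, 0, 0], [7, -10, 0, 0], [11, -13, 0, 0], [14, -16, 0, 0]]
[[4, -2, 0, 0], [8, -4, 0, 0], [12, -6, 0, 0], [16, -7, 0, 0], [21, -7, 0, 0]]
[0. 0. 0. 0.]
```

>>> drive_tool --deltas '[[[6,1,-1,0],[12,2,-2,0],[18,3,-2,0],[24,4,-2,0],[30,5,-2,0]]]'

```text
t: 16.2
tcp_pos: [0.5019, -0.1173, 0.1378]
tool_rot: [0.706, 0.708, 0.0, 0.0]
force: [-0.1, -0.3, -1.0]
finger_gap: 0.189
gripper_force: 99.2
```

>>> drive_tool --deltas '[[[4,0,0,0],[8,0,0,0],[13,1,0,0],[17,2,0,0],[21,4,0,0]]]'

```text
t: 16.62
tcp_pos: [0.5057, -0.0967, 0.1373]
tool_rot: [0.706, 0.708, -0.0, 0.0]
force: [-0.3, -0.4, -0.9]
finger_gap: 0.186
gripper_force: 99.2
```

>>> drive_tool --deltas '[[[4,2,0,0],[7,5,0,0],[11,7,0,0],[14,11,0,0],[16,14,0,0]]]'

```text
t: 17.03
tcp_pos: [0.5201, -0.0805, 0.1373]
tool_rot: [0.706, 0.708, 0.0, -0.0]
force: [0.3, -0.3, -1.0]
finger_gap: 0.188
gripper_force: 99.1
```

>>> drive_tool --deltas '[[[3,4,0,0],[4,8,0,0],[6,12,0,0],[7,16,0,0],[7,21,0,0]]]'

```text
t: 17.45
tcp_pos: [0.5407, -0.0737, 0.1372]
tool_rot: [0.706, 0.708, -0.0, -0.0]
force: [-0.2, 0.7, -1.8]
finger_gap: 0.184
gripper_force: 99.1
```

```bash
python3 - <<'E'
from h import *
c=pose();s=manip.sense();print(c,s["force"],s["ft_torque"],s["finger_gap"])
T=vision.snapshot("top");S=vision.snapshot("scene")
v=np.zeros((400,800,3),np.uint8);v[:,:400]=cv2.resize(T[180:310,250:380],(400,400));v[:,400:]=cv2.resize(S[120:310,220:410],(400,400))
cv2.imwrite("pics/c8.png",v[:,:,::-1])
E
```

```text
[540.68179564 -73.65153255 137.24868103   1.5739697 ] [-0.17645497  0.69292468 -1.82914752] [-0.14648047  0.07288662  0.04688705] 0.18379209392401663
```

View pics/c8.png

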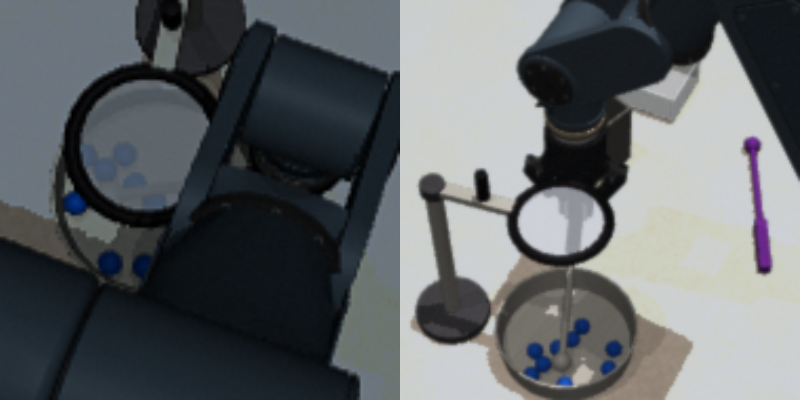

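The ball is at the bowl's left side under the lens, with the beads scattering around it. All forces are small and the lens hasn't moved, so I'll carry on with the circle.

>>> drive_tool --deltas '[[[0,4,0,0],[0,9,0,0],[-1,13,0,0],[-2,17,0,0],[-4,21,0,0]]]'

```text
t: 17.97
tcp_pos: [0.562, -0.0779, 0.1373]
tool_rot: [0.706, 0.708, 0.0, -0.0]
force: [-0.2, -0.3, -0.6]
finger_gap: 0.192
gripper_force: 99.1
```

>>> drive_tool --deltas '[[[-2,4,0,0],[-4,8,0,0],[-7,11,0,0],[-10,14,0,0],[-14,17,0,0]]]'

```text
t: 18.38
tcp_pos: [0.5788, -0.0921, 0.1373]
tool_rot: [0.706, 0.708, -0.0, -0.0]
force: [0.2, -0.0, -0.9]
finger_gap: 0.188
gripper_force: 99.2
```

>>> drive_tool --deltas '[[[-4,2,0,0],[-8,4,0,0],[-12,5,0,0],[-16,6,0,0],[-21,7,0,0]]]'

```text
t: 18.8
tcp_pos: [0.5856, -0.1131, 0.1373]
tool_rot: [0.706, 0.708, -0.0, -0.0]
force: [-0.4, 0.3, -0.8]
finger_gap: 0.184
gripper_force: 99.2
```

>>> drive_tool --deltas '[[[-4,0,0,0],[-8,-1,0,0],[-13,-2,0,0],[-17,-3,0,0],[-21,-5,0,0]]]'

```text
t: 19.22
tcp_pos: [0.5807, -0.1343, 0.1373]
tool_rot: [0.706, 0.708, 0.0, 0.0]
force: [-0.1, 0.9, -1.5]
finger_gap: 0.189
gripper_force: 99.2
```

>>> drive_tool --deltas '[[[-4,-2,0,0],[-7,-4,0,0],[-11,-7,0,0],[-14,-10,0,0],[-16,-14,0,0]]]'

```text
t: 19.63
tcp_pos: [0.5666, -0.1503, 0.1373]
tool_rot: [0.706, 0.708, 0.0, 0.0]
force: [0.4, 0.8, -0.7]
finger_gap: 0.183
gripper_force: 99.2
```

>>> drive_tool --deltas '[[[-3,-4,0,0],[-4,-8,0,0],[-6,-12,0,0],[-7,-16,0,0],[-7,-20,0,0]]]'

```text
t: 20.05
tcp_pos: [0.5464, -0.1571, 0.1374]
tool_rot: [0.706, 0.708, 0.0, 0.0]
force: [-0.3, 1.0, -1.3]
finger_gap: 0.187
gripper_force: 99.2
```

>>> drive_tool --deltas '[[[0,-5,0,0],[0,-9,0,0],[1,-13,0,0],[2,-18,0,0],[4,-22,0,0]]]'

```text
t: 20.47
tcp_pos: [0.5242, -0.1529, 0.1373]
tool_rot: [0.706, 0.708, -0.0, -0.0]
force: [0.2, -0.2, -1.5]
finger_gap: 0.19
gripper_force: 99.2
```

>>> drive_tool --deltas '[[[2,-4,0,0],[4,-7,0,0],[7,-10,0,0],[11,-13,0,0],[14,-16,0,0]]]'

```text
t: 20.88
tcp_pos: [0.5084, -0.1385, 0.1373]
tool_rot: [0.706, 0.708, 0.0, -0.0]
force: [0.6, 0.8, -1.3]
finger_gap: 0.184
gripper_force: 99.2
```

>>> drive_tool --deltas '[[[4,-2,0,0],[8,-4,0,0],[12,-6,0,0],[16,-7,0,0],[21,-7,0,0]]]'

```text
t: 21.3
tcp_pos: [0.5015, -0.1177, 0.1373]
tool_rot: [0.706, 0.708, -0.0, -0.0]
force: [0.6, -0.1, 0.0]
finger_gap: 0.187
gripper_force: 99.2
```

>>> drive_tool --deltas '[[[4,0,0,0],[8,0,0,0],[13,1,0,0],[17,2,0,0],[21,4,0,0]]]'

```text
t: 21.72
tcp_pos: [0.5056, -0.0965, 0.1373]
tool_rot: [0.706, 0.708, -0.0, -0.0]
force: [0.9, 0.7, -1.9]
finger_gap: 0.181
gripper_force: 99.2
```

>>> drive_tool --deltas '[[[4,2,0,0],[7,5,0,0],[11,7,0,0],[14,11,0,0],[16,14,0,0]]]'

```text
t: 22.13
tcp_pos: [0.52, -0.0808, 0.1373]
tool_rot: [0.706, 0.708, -0.0, 0.0]
force: [-0.9, -3.2, -0.1]
finger_gap: 0.182
gripper_force: 99.4
```

>>> drive_tool --deltas '[[[3,4,0,0],[4,8,0,0],[6,12,0,0],[7,16,0,0],[7,21,0,0]]]'

```text
t: 22.55
tcp_pos: [0.5408, -0.0732, 0.1372]
tool_rot: [0.706, 0.708, 0.0, -0.001]
force: [-0.2, -0.5, -1.5]
finger_gap: 0.188
gripper_force: 99.3
```

>>> drive_tool --deltas '[[[0,4,0,0],[0,9,0,0],[-1,13,0,0],[-2,17,0,0],[-4,21,0,0]]]'

```text
t: 22.97
tcp_pos: [0.5619, -0.0779, 0.1373]
tool_rot: [0.706, 0.708, 0.0, -0.0]
force: [-0.0, -0.8, -1.0]
finger_gap: 0.184
gripper_force: 99.3
```

>>> drive_tool --deltas '[[[-2,4,0,0],[-4,8,0,0],[-7,11,0,0],[-10,14,0,0],[-14,17,0,0]]]'

```text
t: 23.38
tcp_pos: [0.5788, -0.0921, 0.1373]
tool_rot: [0.706, 0.708, -0.0, -0.0]
force: [0.4, -0.5, -0.6]
finger_gap: 0.189
gripper_force: 99.3
```

>>> drive_tool --deltas '[[[-4,2,0,0],[-8,4,0,0],[-12,5,0,0],[-16,6,0,0],[-21,7,0,0]]]'

```text
t: 23.8
tcp_pos: [0.5856, -0.1131, 0.1373]
tool_rot: [0.706, 0.708, -0.0, -0.0]
force: [-0.6, -0.3, -0.8]
finger_gap: 0.186
gripper_force: 99.3
```

>>> drive_tool --deltas '[[[-4,0,0,0],[-8,-1,0,0],[-13,-2,0,0],[-17,-3,0,0],[-21,-5,0,0]]]'

```text
t: 24.22
tcp_pos: [0.5806, -0.1343, 0.1373]
tool_rot: [0.706, 0.708, 0.0, 0.0]
force: [0.3, 0.7, -1.4]
finger_gap: 0.183
gripper_force: 99.3
```

>>> drive_tool --deltas '[[[-4,-2,0,0],[-7,-4,0,0],[-11,-7,0,0],[-14,-10,0,0],[-16,-14,0,0]]]'

```text
t: 24.63
tcp_pos: [0.5666, -0.1503, 0.1374]
tool_rot: [0.706, 0.708, 0.0, 0.0]
force: [-0.3, 0.3, -1.4]
finger_gap: 0.185
gripper_force: 99.3
```

>>> drive_tool --deltas '[[[-3,-4,0,0],[-4,-8,0,0],[-6,-12,0,0],[-7,-16,0,0],[-7,-20,0,0]]]'

```text
t: 25.05
tcp_pos: [0.5464, -0.1571, 0.1374]
tool_rot: [0.706, 0.708, 0.0, 0.0]
force: [0.3, -0.5, -1.3]
finger_gap: 0.186
gripper_force: 99.3
```

>>> drive_tool --deltas '[[[0,-5,0,0],[0,-9,0,0],[1,-13,0,0],[2,-18,0,0],[4,-22,0,0]]]'

```text
t: 25.47
tcp_pos: [0.5242, -0.1529, 0.1373]
tool_rot: [0.706, 0.708, -0.0, -0.0]
force: [1.1, -0.6, -1.2]
finger_gap: 0.188
gripper_force: 99.3
```

>>> drive_tool --deltas '[[[2,-4,0,0],[4,-7,0,0],[7,-10,0,0],[11,-13,0,0],[14,-16,0,0]]]'

```text
t: 25.88
tcp_pos: [0.5084, -0.1385, 0.1373]
tool_rot: [0.706, 0.708, 0.0, -0.0]
force: [-0.4, 0.0, -0.9]
finger_gap: 0.188
gripper_force: 99.3
```

>>> drive_tool --deltas '[[[4,-2,0,0],[8,-4,0,0],[12,-6,0,0],[16,-7,0,0],[22,-7,0,0]]]'

```text
t: 26.3
tcp_pos: [0.5015, -0.1168, 0.1373]
tool_rot: [0.706, 0.708, -0.0, 0.0]
force: [0.1, -0.7, -1.2]
finger_gap: 0.186
gripper_force: 99.3
```

>>> drive_tool --deltas '[[[0,0,0,0],[0,0,0,0]]]'

```text
t: 26.47
tcp_pos: [0.5018, -0.1167, 0.1373]
tool_rot: [0.706, 0.708, -0.0, 0.0]
force: [-0.3, 0.6, -1.9]
finger_gap: 0.183
gripper_force: 99.3
```

>>> drive_tool --deltas '[[[0,0,-6,0],[0,0,-18,0],[0,0,-33,0],[0,0,-48,0],[0,0,-63,0]]]'

```text
t: 26.88
tcp_pos: [0.5018, -0.1174, 0.2013]
tool_rot: [0.706, 0.708, -0.0, 0.0]
force: [0.1, 0.7, -1.1]
finger_gap: 0.185
gripper_force: 99.1
```

```bash
python3 - <<'E'
from h import *
c=pose();s=manip.sense();print(c,s["force"],s["finger_gap"])
T=vision.snapshot("top");S=vision.snapshot("scene")
for n,im in(("scene",S),("top",T)):
    for A,ce,m in blobs(im,(100,100,40),(128,255,255),(240,220,345,310),8): print(n,A,ce.round(1),plane(n,ce,.017).round(3))
# ball (expected) and the shaft from scene: grey things - report expected pixel
off=np.array([1.5,-155,113]);b=c[:3]-off;print("ball exp",b,proj("scene",b/1000),proj("top",b/1000))
E
```

```text
[ 501.75409923 -117.35024105  201.29959983    1.57345212] [ 0.09768942  0.73586429 -1.13307628] 0.18504743216682482
scene 43 [275.6 273. ] [0.607 0.025 0.017]
scene 91 [297.3 282.3] [0.542 0.047 0.017]
scene 46 [321.  285.2] [0.476 0.048 0.017]
scene 78 [276.6 289.9] [0.595 0.079 0.017]
scene 32 [318.4 293.8] [0.48  0.076 0.017]
scene 25 [297.1 300.7] [0.534 0.105 0.017]
scene 23 [306.7 300. ] [0.509 0.099 0.017]
top 8 [342.5 233.1] [ 0.57  -0.074  0.017]
top 10 [339.3 239.6] [ 0.552 -0.066  0.017]
top 40 [273.7 245.3] [0.534 0.112 0.017]
top 10 [342.8 243.8] [ 0.541 -0.075  0.017]
top 16 [337.2 247.9] [ 0.529 -0.06   0.017]
top 50 [276.3 254.4] [0.51  0.105 0.017]
top 17 [331.7 253.9] [ 0.513 -0.045  0.017]
top 23 [342. 259.] [ 0.499 -0.074  0.017]
top 49 [285.2 265.1] [0.481 0.08  0.017]
top 49 [296.6 266.1] [0.478 0.049 0.017]
top 25 [323.9 273.5] [ 0.459 -0.025  0.017]
top 9 [244.4 308.1] [0.364 0.186 0.017]
ball exp [500.25409923  37.64975895  88.29959983] [312.79525483 266.88593758] [300.40785011 255.03075992]
```

All nine beads show in the bowl and are spread round it. Next I'll withdraw and return the stirrer to the pot.

```bash
python3 - <<'E'
from h import *
plan([(465,-255,202,90.2,1),(455,-320,280,72,1),(455,-385,285,51.8,1),(455,-385,235,51.8,1)])
E
```

```text
[[-27, -8, 0, -0.0], [-55, -16, 0, -0.0], [-82, -23, 1, -0.0], [-109, -31, 1, -0.0], [-137, -39, 1, -0.0]]
[[-13, -2, -16, 0.06], [-26, -4, -31, 0.13], [-39, -6, -47, 0.19], [-52, -8, -62, 0.25], [-65, -10, -78, 0.32]]
[[-12, 4, -1, 0.07], [-25, 8, -2, 0.14], [-37, 12, -3, 0.21], [-49, 16, -4, 0.28], [-62, 20, -5, 0.35]]
[[0, 0, 10, -0.0], [0, 0, 20, -0.0], [0, 0, 30, -0.0], [0, 0, 40, -0.0], [0, 0, 50, -0.0]]
end [ 454.76 -385.4   234.88    0.9 ] 51.8
```

>>> drive_tool --deltas '[[[-27,-8,0,0],[-55,-16,0,0],[-82,-23,0,0],[-109,-31,0,0],[-137,-39,0,0]]]'

```text
t: 27.4
tcp_pos: [0.4623, -0.2551, 0.1996]
tool_rot: [0.706, 0.708, -0.0, -0.001]
force: [-0.2, 0.2, -0.6]
finger_gap: 0.187
gripper_force: 99.3
```

>>> drive_tool --deltas '[[[-13,-2,-16,0.06],[-26,-4,-31,0.13],[-39,-6,-47,0.19],[-52,-8,-62,0.25],[-65,-10,-78,0.32]]]'

```text
t: 27.82
tcp_pos: [0.4525, -0.3197, 0.2779]
tool_rot: [0.811, 0.585, -0.0, -0.001]
force: [0.5, 0.3, -1.0]
finger_gap: 0.187
gripper_force: 99.2
```

>>> drive_tool --deltas '[[[-12,4,-1,0.07],[-25,8,-2,0.14],[-37,12,-3,0.21],[-49,16,-4,0.28],[-62,20,-5,0.35]]]'

```text
t: 28.23
tcp_pos: [0.4524, -0.3847, 0.2823]
tool_rot: [0.9, 0.435, -0.0, -0.001]
force: [0.9, 0.4, -1.4]
finger_gap: 0.185
gripper_force: 99.2
```

>>> drive_tool --deltas '[[[0,0,0,0],[0,0,0,0]]]'

```text
t: 28.4
tcp_pos: [0.4525, -0.3844, 0.2823]
tool_rot: [0.899, 0.437, -0.0, -0.001]
force: [-0.0, 0.8, -2.0]
finger_gap: 0.186
gripper_force: 99.1
```

```bash
python3 - <<'E'
from h import *
c=pose();print(c)
T=vision.snapshot("top");S=vision.snapshot("scene")
cv2.imwrite("pics/ret_s.png",S[:,:,::-1]);cv2.imwrite("pics/ret_t.png",T[:,:,::-1])
b=np.array([c[0]+155.5*np.cos(np.radians(51.8)),c[1]+155.5*np.sin(np.radians(51.8)),c[2]-113])/1000
print("ball exp",b,proj("scene",b),proj("top",b))
# shaft/ball against a background picture (stirrer elsewhere): difference with c4-time images
S2=np.load("pics/S2.npy");T2=np.load("pics/T2.npy")
for n,a,im in(("scene",S2,S),("top",T2,T)):
    u=proj(n,b).astype(int);x0,y0=u-16
    g=im[y0:y0+33,x0:x0+33].mean(2)
    print(n,u);print("\n".join(" ".join("%3d"%v for v in r[::2]) for r in g[::2]))
E
```

```text
[ 452.46191528 -384.36490307  282.26853136    0.90437073]
ball exp [ 0.54862442 -0.26216416  0.16926853] [309.83921817 162.92185161] [421.50715534 233.25361702]
scene [309 162]
194 194 193 193 194 194 192 192 193 194 193 194 192 185 100  89  97
193 194 192 192 194 194 194 193 193 193 193 193 188 125  94  76 153
192 194 193 192 193 194 193 194 193 192 193 193 163  94  81 136 169
192 193 193 192 193 193 193 194 194 193 191 183 114  90  96 165 170
193 193 193 192 193 193 193 194 194 193 185 134 136  77 154 170 169
194 192 192 192 193 193 193 193 193 194 140 131 116 146 171 170 170
193 191 191 193 192 192 192 192 190 188 144 132  89 119 130 146 178
192 191 190 192 191 192 194 194 170 159 148  96 113 122 121 122 122
191 191 191 190 192 193 191 165 138 171 155 112  95 114 120 121 122
190 190 192 192 191 192 192 118 114 133 123  90  33  49 100 120 121
191 191 192 190 190 191 192 177  72  83  78  45  26  27  38  77 118
190 191 190 191 191 192 190 187  93  40  35  26  28  26  27  30  86
191 192 190 191 192 192 184 108  39  27  27  25  26  28  28  28  28
190 190 192 192 190 154  78  29  26  26
[... 702 characters left out ...]
  80  81  84  79  81
 83  12  73  17  10  11  18  74  90  98  76  73  83  83  83  83  80
 27  73  32  68  44  10  47  83 111 116  98   9  60  65  85  86  81
 50  44  32  68  64  61  40  79  99 106  82  69   6  19  46  88  84
 89  28  32  31  38  67  25  60  77  86  57  79  82  70  10  43  77
 16  76  66  32  32  32  34  31  35  19   8  21  61  54  51  44  31
 10   8  48  59  30  40  39  32  33  31   9   7  10  19  39  49  50
 10  10  10  37  72  38  41  39  32  33  32  13   9  10   9  20  40
 12  11  12   9  16  45  39  40  38  32  32  34  18  10  11  10  22
  9   9  10   8  10  11  28  44  37  39  32  33  34  26  11  11  39
 50   8  11  10   9  10   7  21  46  37  40  39  35   9   9  38  83
```

>>> drive_tool --deltas '[[[1,1,20,0],[2,2,40,0],[2,2,58,0],[2,2,72,0],[2,2,80,0]]]'

```text
t: 28.92
tcp_pos: [0.455, -0.3819, 0.2013]
tool_rot: [0.899, 0.438, -0.0, -0.002]
force: [0.3, -0.1, -1.7]
finger_gap: 0.185
gripper_force: 99.2
```

>>> drive_tool --deltas '[[[0,0,4,0],[0,0,8,0],[0,0,11,0]]]'

```text
t: 29.17
tcp_pos: [0.4561, -0.3841, 0.1927]
tool_rot: [0.899, 0.437, 0.0, 0.001]
force: [0.0, -0.4, -1.2]
finger_gap: 0.186
gripper_force: 99.2
```

>>> drive_tool --deltas '[[[4,0,0,0],[7,0,0,0],[11,0,-4,0],[15,0,-8,0],[20,0,-13,0]]]' --force 20

```text
t: 29.58
tcp_pos: [0.4676, -0.37, 0.2065]
tool_rot: [0.899, 0.437, -0.002, 0.002]
force: [-2.8, -6.3, 1.7]
finger_gap: 0.19
gripper_force: 99.1
```

>>> drive_tool --deltas '[[[5,0,-5,0],[10,0,-9,0],[15,0,-14,0],[20,0,-18,0],[25,0,-22,0]]]'

```text
t: 30.0
tcp_pos: [0.4836, -0.3503, 0.2292]
tool_rot: [0.899, 0.437, -0.001, 0.002]
force: [-2.3, -4.3, 0.0]
finger_gap: 0.185
gripper_force: 96.0
```

>>> drive_tool --deltas '[[[5,0,-3,0],[10,0,-6,0],[14,0,-8,0],[14,0,-8,0],[14,0,-8,0]]]'

```text
t: 30.42
tcp_pos: [0.4925, -0.339, 0.2367]
tool_rot: [0.899, 0.437, -0.001, 0.002]
force: [-3.4, -4.2, 3.2]
finger_gap: 0.183
gripper_force: 95.0
```

```bash
python3 - <<'E'
from h import *
c=pose();print(c,manip.sense()["force"])
T=vision.snapshot("top");S=vision.snapshot("scene")
cv2.imwrite("pics/r2_s.png",S[:,:,::-1]);cv2.imwrite("pics/r2_t.png",T[:,:,::-1])
# shaft: visible from ball/pot rim up to the handle; light pixels against dark pot; use black handle blob in scene
G=np.r_[c[:2],c[2]+19]/1000
for L in(25,30,35,40,45,50):
    a=np.radians(L);u=np.array([np.cos(np.radians(51.8)),np.sin(np.radians(51.8))])
    P=[np.r_[G[:2]+u*s*np.sin(a),G[2]-s*np.cos(a)] for s in(.066,.106,.126)]
    print(L,[proj("scene",p).round(1).tolist() for p in P],[proj("top",p).round(1).tolist() for p in P])
g=S.mean(2)
x0,y0=290,120;print("\n".join("%d: "%(y0+i)+" ".join("%3d"%v for v in g[y0+i,x0:x0+70:2]) for i in range(0,60,3)))
E
```

```text
[ 492.45000517 -339.00417605  236.7179016     0.90455673] [-3.41616798 -4.22431304  3.19608018]
25 [[325.7, 144.0], [321.4, 155.8], [319.3, 161.6]] [[446.5, 247.8], [437.7, 245.4], [433.5, 244.3]]
30 [[324.5, 144.3], [319.4, 156.2], [316.9, 162.1]] [[445.0, 246.3], [435.4, 243.1], [430.8, 241.6]]
35 [[323.3, 144.3], [317.5, 156.4], [314.7, 162.3]] [[443.7, 244.9], [433.3, 240.9], [428.3, 239.0]]
40 [[322.2, 144.2], [315.7, 156.3], [312.5, 162.2]] [[442.5, 243.5], [431.4, 238.7], [426.1, 236.4]]
45 [[321.2, 144.0], [314.1, 156.0], [310.5, 161.9]] [[441.5, 242.2], [429.7, 236.6], [424.1, 233.9]]
50 [[320.2, 143.6], [312.5, 155.4], [308.7, 161.2]] [[440.6, 240.9], [428.3, 234.6], [422.3, 231.5]]
120: 193 193 193 192 193 193 192 193 192 193 192 193 193 193 193 194 195 194 185  49  14   5   8   8  10  13  10  10   8  49 175 188 189 192 191
123: 195 194 195 194 192 192 192 191 192 192 192 192 193 193 194 194 193 193 185  47  10   5  28   9  10  10  11  71 172 192 190 192 190 190 190
126: 193 192 194 193 194 193 192 193 192 193 193 194 192 194 192 193 193 193 188  75   7   6  46  23   9  35
[... 1801 characters left out ...]
 192 193 194 193 194 191 132  67  79  48  45  90 120 122 123 122 123 122 122 124 127 139 174 175 171 178 131 119 115 176
168: 191 193 192 193 193 193 193 193 193 180  75  34  79  61  27  29  29  37  89 120 122 122 121 122 123 122 122 121 122 124 127 119 126 177 188
171: 191 192 192 193 193 193 193 161  74  30  26  70  70  32  27  28  28  27  33  53  85 109 128 121 122 121 122 121 123 117 120 122 176 188 188
174: 193 194 193 194 192 160  67  30  27  28  49  78  38  27  26  28  35  76  43  29 170 184 142 129 102 111 127 124 123 117 118 167 189 189 189
177: 194 193 193 190  88  42  27  26  26  31  79  51  27  26  34  77  42  27  28  26 177 195 194 194 192 186 181 129 104 106 157 189 190 188 190
```

>>> drive_tool --deltas '[[[-2,0,0,0],[-4,0,8,0],[-4,0,20,0],[-4,0,32,0],[-4,0,42,0]]]'

```text
t: 30.93
tcp_pos: [0.4896, -0.3398, 0.1919]
tool_rot: [0.9, 0.436, 0.0, -0.001]
force: [-1.2, -0.7, -1.1]
finger_gap: 0.186
gripper_force: 94.4
```

>>> drive_tool --deltas '[[[0,0,3,0],[0,0,6,0],[0,0,9,0],[0,0,11,0],[0,0,13,0]]]'

```text
t: 31.35
tcp_pos: [0.4901, -0.3406, 0.1804]
tool_rot: [0.9, 0.437, 0.0, 0.0]
force: [0.9, 0.2, -1.2]
finger_gap: 0.186
gripper_force: 94.0
```

>>> drive_tool --deltas '[[[0,0,2,0],[0,0,3,0],[0,0,3,0]]]'

```text
t: 31.6
tcp_pos: [0.4901, -0.3408, 0.1776]
tool_rot: [0.9, 0.437, 0.0, 0.0]
force: [0.7, 0.4, 0.2]
finger_gap: 0.184
gripper_force: 94.6
```

>>> drive_tool --deltas '[[[0,0,1,0],[0,0,2,0],[0,0,2,0]]]'

```text
t: 31.85
tcp_pos: [0.4901, -0.3412, 0.1768]
tool_rot: [0.9, 0.437, 0.0, 0.001]
force: [-1.5, -0.1, 7.1]
finger_gap: 0.185
gripper_force: 95.2
```

>>> drive_tool --deltas '[[[0,0,-1,0],[0,0,-1,0],[0,0,-1,0],[0,0,-1,0],[0,0,-1,0]]]' --jaw 85

```text
t: 32.27
tcp_pos: [0.4897, -0.3407, 0.1761]
tool_rot: [0.9, 0.437, -0.0, -0.0]
force: [0.2, -0.8, 0.9]
finger_gap: 0.884
gripper_force: 0.0
```

>>> drive_tool --deltas '[[[0,0,0,0],[0,0,0,0],[0,0,0,0],[0,0,0,0]]]'

```text
t: 32.6
tcp_pos: [0.4898, -0.3408, 0.1762]
tool_rot: [0.9, 0.437, -0.0, -0.0]
force: [-0.7, -0.9, -0.3]
finger_gap: 0.995
gripper_force: 0.0
```

>>> drive_tool --deltas '[[[0,0,-15,0],[0,0,-35,0],[0,0,-60,0],[0,0,-90,0],[0,0,-120,0]]]'

```text
t: 33.02
tcp_pos: [0.4894, -0.3404, 0.297]
tool_rot: [0.9, 0.437, -0.0, -0.001]
force: [0.9, -1.1, -0.4]
finger_gap: 0.997
gripper_force: 0.0
```

>>> drive_tool --deltas '[[[-20,20,-10,0],[-40,40,-20,0],[-60,60,-30,0],[-80,80,-40,0],[-100,100,-40,0]]]'

```text
t: 33.43
tcp_pos: [0.5072, -0.4832, 0.3392]
tool_rot: [0.9, 0.437, 0.001, 0.002]
force: [1.4, 0.2, -0.3]
finger_gap: 0.996
gripper_force: 0.0
```

>>> drive_tool --deltas '[[[0,0,0,0],[0,0,0,0],[0,0,0,0]]]'

```text
t: 33.68
tcp_pos: [0.5061, -0.4805, 0.3355]
tool_rot: [0.9, 0.437, 0.0, -0.001]
force: [0.0, -0.0, 0.7]
finger_gap: 0.998
gripper_force: 0.0
```

```bash
python3 - <<'E'
from h import *
c=pose();s=manip.sense();print(c,s["force"],s["finger_gap"],s["t"])
T=vision.snapshot("top");S=vision.snapshot("scene")
for n,im,b in(("scene",S,(315,125,350,175)),("top",T,(435,240,475,270))):
    for A,ce,m in blobs(im,(0,0,0),(180,255,60),b): print(n,"handle",A,ce.round(1))
    for A,ce,m in blobs(im,(100,100,40),(128,255,255),(240,220,345,310),15): print(n,"bead",A,ce.round(1),plane(n,ce,.017).round(3))
S0=np.load("pics/S2.npy");D=cv2.absdiff(S0,S).max(2)
m=(D>60).astype(np.uint8);nn,l,st,ce=cv2.connectedComponentsWithStats(m)
for i in range(1,nn):
    if st[i,4]>40: print("diff",st[i].tolist())
E
```

```text
[ 506.13180294 -480.4711616   335.4624109     0.90362336] [ 0.00980743 -0.04383801  0.70494058] 0.9977726138028402 33.6833
scene handle 192 [331.8 146.6]
scene handle 55 [317.2 168.2]
scene handle 48 [324.9 171.7]
scene bead 43 [275.6 273. ] [0.607 0.025 0.017]
scene bead 91 [297.3 282.3] [0.542 0.047 0.017]
scene bead 81 [276.5 289.8] [0.595 0.079 0.017]
scene bead 45 [321.1 285.3] [0.476 0.048 0.017]
scene bead 32 [318.4 293.8] [0.48  0.076 0.017]
scene bead 25 [297.1 300.7] [0.534 0.105 0.017]
scene bead 23 [306.7 300. ] [0.509 0.099 0.017]
top handle 291 [448.7 252.9]
top bead 40 [273.7 245.3] [0.534 0.112 0.017]
top bead 50 [276.3 254.4] [0.51  0.105 0.017]
top bead 49 [285.2 265.1] [0.481 0.08  0.017]
top bead 51 [296.5 266.3] [0.478 0.049 0.017]
diff [311, 0, 14, 25, 248]
diff [484, 0, 22, 23, 300]
diff [507, 0, 8, 10, 61]
diff [358, 3, 18, 15, 88]
diff [465, 3, 18, 19, 196]
diff [349, 24, 7, 18, 91]
diff [314, 26, 12, 30, 189]
diff [450, 34, 51, 199, 3592]
diff [314, 44, 46, 66, 1359]
diff [382, 83, 52, 214, 2290]
diff [433, 99, 10, 8, 42]
diff [283, 145, 33, 33, 579]
diff [329, 173, 57, 79, 1155]
diff [282, 185, 16, 20, 197]
diff [536, 195, 21, 6, 65]
diff [319, 202, 13, 13, 86]
diff [546, 207, 28, 43, 175]
diff [320, 217, 16, 25, 195]
diff [314, 244, 29, 31, 301]
diff [359, 253, 35, 27, 497]
diff [310, 259, 18, 19, 122]
diff [273, 269, 7, 8, 45]
diff [294, 271, 187, 97, 2131]
diff [372, 282, 67, 35, 562]
diff [272, 284, 10, 14, 76]
diff [440, 301, 25, 13, 163]
```

```bash
python3 - <<'E'
from h import *
S=vision.snapshot("scene");b=(262,198,330,250)
A,ce,m=max(blobs(S,(0,0,0),(180,255,60),b,200),key=lambda t:t[0])
A0,ce0,m0=max(blobs(np.load("pics/S2.npy"),(0,0,0),(180,255,60),b,200),key=lambda t:t[0])
print("ring",A,ce,"before",A0,ce0)
if np.linalg.norm(ce-ce0)<2: print(manip.sign_off())
E
```

```text
ring 695 [299.5381295  220.30359712] before 691 [299.70622287 220.20839363]
the job is handed in; nothing more can be done
None
```

The job is done and handed in at about 34 s: the lens is over the bowl, the beads were stirred two clockwise turns from the near side back to it with all nine still in the bowl, and the stirrer is back in its pot, ball down. The ball entered about 30° to the right of the near point, because beads lay there, and slid clockwise to it before the two turns.

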